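# Key a belt sharpener to service and hold its tension slide at the mark

### The arm

A 6-joint arm with a two-finger parallel gripper is mounted at the origin on the work surface. World frame = base frame: x ahead of the robot, y to its left, z up, the work surface at z = 0. Lengths are in m, angles in rad, forces in N, time in s.
With the tool pointing down it reaches from about 0.35 to 0.775 m from the base axis. Payload 5.5 kg.
Tool frame: the origin (TCP) lies between the finger pads; the fingertips stand 19 mm ahead of it and the grasp point (between the pads) is the TCP; z points along the fingers, y is the line along which they close (so a half turn about z gives the same grasp; the last joint's range is limited). The gripper opens to 85 mm and grips with 20 to 120 N. Pads are 22 mm wide; open, the fingers measure 114 mm over their backs; the gripper's body (76 mm by 85 mm) begins 54 mm behind the grasp point. The pads swing forward as they close: fully open they stand 13 mm farther back than shut.
Start: joints at [-1.37, 0.313, 0.046, 1.304, 0, 1.431], TCP at [0.192, -0.542, 0.25] pointing down, gripper open.
Joint ranges: [-2.76, 2.76], [-0.86, 1.69], [-1.03, 1.26], [-2.2, 2.34], [-1.47, 1.5], [-3.14, 3.14]. Speed limits (rad/s): [2.57, 2.57, 3.14, 3.14, 3.14, 3.14].

### API

Orientations are given as a unit quaternion [w, x, y, z].
In Python, from workcell import env gives the robot as it stands.
- The arm moves only by the tool carry_out, never from a script. Its argument "increments" is a list that holds one entry, the list of rows, each a list of 6 numbers: the shift along the tool's x, y, z each as a share of 50 cm, from -1 to 1, then the turn, a rotation vector about the tool's x, y, z each as a share of 2 pi rad, from -1 to 1. In form: [[[x, y, z, ax, ay, az], ...]]. A call has 1 to 5 rows; each row is the pose to reach, as a shift and turn from the pose commanded when the call began, along the tool's axes at that moment, turning the shorter way round; what a row does not reach only later rows make up. A row lasts 1/8 s, in which the tool goes at most 62.5 mm and 10.7 degrees, less where a joint would pass 70% of its speed; a pose out of reach is approached as far as the arm can. A call with a number of a shift or a turn outside -1 to 1 is refused whole. A call with a gripper value outside its range is refused whole. "jaw" is the closure, from 0 (fully open) to 1 (shut), set as the call begins (left out, the last holds). The fingers move at their own pace and stop on an object; "squeeze" is the grip in N (left out, the last holds). Time passes only in rows, so rows that repeat a pose let the fingers close. It gives the time, the measured TCP pose, the force, the opening and the grip force at its end, in the units of the state.
- env.get_state(): the state, without advancing time (a new reading comes with each control period).
- env.read_camera(name): name is "side" or "top" or "wrist"; returns a dict with "frame" (400x640x3 uint8, blue, green, red), "z_map" (400x640 float32, m along the optical axis (not along the pixel's ray), 0 where there is no reading), "intrinsics" (3x3 intrinsics, pixels), "k1" (the pictures are not rectified: a ray, as slopes to the right and down, at radius r is drawn at 1 + k1 r^2 times it, then the intrinsics apply), "R" (3x3) and "t" (3): a world point X has camera coordinates R X + t; the wrist camera has in their place "T_tool_cam" (4x4, takes a point from camera to tool coordinates, whose origin is the TCP and whose axes are the flange's). Camera axes: x right, y down, z forward; pixel columns grow to the right and rows downward; lengths in m; the calibration is good to about 2 mm. A picture is of the moment at which its call begins: read the wrist's pose just before it.
- env.hand_in(): hands the job in; it is judged then, once.
Trained networks look in the newest picture that a camera, given by its name, has taken for a name from the list of things; names that differ only in an ending like _2 or _b are one class to them, and where a whole thing is asked for, a point or a joint stands for the part that bears it (a point fixed in the world has none). Each returns a list of dicts, best first, with "score" (0 to 1); they miss things now and then, are a little off and sometimes report something else, mostly with a low value. They report only what shows in the picture. A call takes as long as a camera call. They do not tell look-alikes from the thing itself.
- env.find_in(camera, name): "position" ([x, y, z] in m, in world coordinates, good to about 4 mm: the middle of the surface that is visible of it).
The state is a dict: "clock": time; "joint_pos": joint angles; "qvel": joint speeds; "tau": joint torques, N m; "tcp_pos": TCP position; "orientation": TCP orientation; "wrist_force": force on the tool from outside, world axes, zero at the start; "ft_torque": the same for the moment, N m; "finger_gap": finger opening in m; "grip_force": force on a finger pad.
Only numpy, scipy, OpenCV 4.12 (cv2) and the standard library are available. Lean on these libraries where they do the work, as an engineer would, in place of code of your own. Each camera call takes 0.05 s, during which the arm holds its last target. There are 200 camera calls.

### The job

The belt sharpener is to get a new belt: take the yellow service key from the tool block, push it fully home in the key barrel of the grey switch box and turn it clockwise to the stop, from run (green dot) to service (red dot), and leave it there. Only then pull the red T-handle of the sharpener's spring-loaded tension slide towards the drive wheel until the pointer stands at the orange index mark, and hold it there: the program finishes while the gripper still holds the handle at the mark against the spring, so that a workmate can slip the belt on. Leave everything else on the bench where it is.

Things in the scene. Friction and masses are not known exactly. Their poses are not given: they have to be found in the camera images.
- key: loose service key standing upright in the tool block: steel blade 14 (its x) x 6 (its y) x 24 tall, then a round collar 25 diameter and 5 high, a neck 14 x 8, and on top a flat round yellow bow, 36 diameter (in its x and z) and 10 thick (along its y), bow centre 56 above the origin. Origin: centre of the blade's tip; z up. 60 g. The blade fits either way round
- tool_block: fixed wooden bit block 90 (x) x 110 (y) x 42 high that holds the key, blade 24 deep and collar resting on the block's top, in a slot 18 towards its -x side, long way along the block's x; small bits stand up to 25 above it on its +x side (18 and 34 from the middle). Origin: centre of the underside
- switch_box: fixed grey switch box 110 x 110 x 75 high, origin at the centre of its underside; on its top, in the middle, the round steel key barrel 43 diameter, standing 10 proud, beside it a green dot (run, at the box's +x) and a red dot (service, 1.2 rad clockwise from it); red stop button on its -x face, two pilot lamps 9 high near that edge
- keyway (a point): centre of the keyway's mouth on top of the steel barrel of the switch box, 85 above the bench; turns with the barrel. The slot is 17 (along its x) x 9 (along its y), 27 deep, vertical, its mouth widened by a sloping lead-in to 23 x 15 over the top 4.5; z up. Key fully home: collar on the barrel, blade tip 24 below this point
- selector (a joint): turn of the key barrel in rad, 0 = run (slot's long way along the box's x, red line at the green dot), grows clockwise seen from above to a hard stop at 1.2 = service; it stays where it is left (friction 0.06 N m), about 0.2 rad of play each way between key and slot. The key can be taken out at any angle
- sharpener: fixed green belt sharpener without its belt, 400 long, 240 wide, about 250 high: motor and rubber drive wheel at its -x end, aluminium idler wheel on the sliding tension carriage at its +x end. Origin on the bench straight under the T-handle at rest; its -x axis is the way the slide is pulled (towards the drive wheel), z up
- handle (a point): middle of the red T-bar handle of the tension carriage: bar 18 diameter, 84 long along the machine's y, level, its centre 240 above the bench on a 14 stem; carriage top 48 below the bar's centre, free space before and behind the bar
- tension (a joint): travel of the tension carriage in m, 0 = at rest, grows as it is pulled along the machine's -x, stop at 0.085. Return spring: 8 N at rest, 160 N/m more; about 1 N friction; springs back when let go
- pointer (a point): tip of the red pointer on the carriage, over the white scale strip beside the handle, 45 behind (+x) and 62 to the left (+y) of the handle, 176 above the bench; moves with the handle
- index_mark (a point): orange belt-size index clip (14 long, 12 wide) on the outer edge of the white scale strip; this point is the middle of its 3 wide orange line across the strip; same height and same machine y as the pointer's tip, 40 to 65 ahead (machine -x) of the pointer at rest; stays where it is. Axes as the machine's: the slide is at the mark when pointer and mark have the same place along x
- gouge: carver's gouge with dark handle, lying, 235 long; bystander, origin at its underside below the ferrule
- gouge2: carver's gouge with pale handle, lying, 245 long; bystander, origin at its underside below the ferrule
- glue_bottle: white glue bottle, 54 diameter, 120 tall; bystander, origin at its underside
- oilstone: grey sharpening stone 150 x 50 x 25; bystander, origin at its underside
- wax_tin: flat blue tin, 72 diameter, 40 tall; bystander, origin at its underside
- mallet: round wooden mallet standing on its head, 240 tall, 86 diameter; bystander, origin at its underside
- carving_knife: red knife handle 115 x 20 x 13; bystander, origin at its underside
Not all that is in view belongs to the job. There is more than one size of the key; the one meant has the size given above. What is shaped like the switch_box but turquoise is not meant.

How it is judged:
By the outcome, as a careful person would: the job done as asked, in the order asked, and still so for the second after the job is handed in, while the arm keeps its last pose, push and grip.
It also fails if it takes over 58 s, if anything falls off the work surface, if the arm or the gripper's body presses on something with over 40 N, if the wrist force passes 120 N, or if a joint passes its speed limit or range.

## Working session

There is one attempt and no reset: what is moved stays moved. The work goes in short steps, Python scripts to look and compute and a tool call to move; the robot and the scene stay as the last step left them, time stands still between calls to the robot, and variables do not carry over. Pictures are saved under pics/ and viewed, at most 10 in all, crops included, and the job is handed in when it is done.

Besides the shell and the picture viewer there is one more tool, called after "Call:" as name(argument=value, ...), one argument or row to a line, values as JSON. carry_out: Moves the arm, as the interface text tells. Its arguments: {"type":"object","properties":{"increments":{"type":"array","items":{"type":"array","items":{"type":"array","items":{"type":"number","minimum":-1,"maximum":1}}}},"jaw":{"type":"number"},"squeeze":{"type":"number"}},"required":["increments"]}

```bash
mkdir -p pics; cat > h.py <<'E'
from workcell import env
import numpy as np, cv2, json
from scipy.spatial.transform import Rotation as Ro
def q2R(q): return Ro.from_quat([q[1],q[2],q[3],q[0]]).as_matrix()
def cloud(name):
    s=env.get_state(); c=env.read_camera(name)
    K=np.array(c['intrinsics']);k1=c['k1'];h,w=c['z_map'].shape
    u,v=np.meshgrid(np.arange(w),np.arange(h))
    x=(u-K[0,2])/K[0,0];y=(v-K[1,2])/K[1,1];a,b=x.copy(),y.copy()
    for _ in range(8):
        f=1+k1*(a*a+b*b);a=x/f;b=y/f
    z=c['z_map'];P=np.stack([a*z,b*z,z],-1)
    if 'R' in c: W=(P-np.array(c['t']))@np.array(c['R'])
    else:
        T=np.array(c['T_tool_cam']);W=(P@T[:3,:3].T+T[:3,3])@q2R(s['orientation']).T+np.array(s['tcp_pos'])
    W[z==0]=np.nan
    return c,W
E
python3 - <<'E'
from h import *
print(env.get_state())
for n in ['top','side']:
    c,W=cloud(n);cv2.imwrite(f'pics/{n}0.png',c['frame']);np.save(f'{n}0.npy',W)
    for k in ['key','tool_block','switch_box','keyway','handle','pointer','index_mark','sharpener']:
        print(n,k,[(np.round(d['position'],3).tolist(),round(d['score'],2)) for d in env.find_in(n,k)])
E
```

```text
{'clock': 0.0, 'joint_pos': array([-1.36959889e+00,  3.13970490e-01,  4.49801391e-02,  1.30357073e+00,
       -2.99742504e-05,  1.43119753e+00]), 'qvel': array([-0.00137633, -0.00119287,  0.00061432,  0.00064714,  0.00034856,
        0.00037953]), 'tau': array([ 8.41090259e-04, -4.80629754e+01,  2.98531580e+01,  1.93648925e-02,
       -7.08863445e-05, -3.09836722e-06]), 'tcp_pos': array([ 0.19207624, -0.54147624,  0.24942631]), 'orientation': array([-8.81497825e-04,  9.85516948e-01,  1.69574661e-01, -4.21523490e-05]), 'wrist_force': array([-0.06328551,  0.52499037,  0.00210755]), 'ft_torque': array([ 0.02236281, -0.03897999, -0.03023848]), 'grip_force': 0.0, 'finger_gap': 0.08571996593658532}
top key [([0.452, -0.377, 0.081], 0.6)]
top tool_block [([0.476, -0.375, 0.047], 0.67), ([0.574, 0.246, 0.185], 0.44)]
top switch_box [([0.818, 0.173, 0.07], 0.88), ([0.474, -0.046, 0.076], 0.6)]
top keyway [([0.824, 0.17, 0.086], 0.64), ([0.48, -0.04, 0.084], 0.45)]
top handle [([0.574, 0.248, 0.185], 0.56)]
top pointer [([0.574, 0.248, 0.18], 0.7)]
top index_mark []
top sharpener [([0.449, 0.266, 0.13], 0.84), ([0.472, -0.042, 0.075], 0.59), ([0.581, 0.245, 0.179], 0.59)]
side key [([0.354, -0.353, 0.065], 0.82), ([0.454, -0.384, 0.069], 0.67)]
side tool_block [([0.482, -0.414, 0.043], 0.63)]
side switch_box [([0.816, 0.129, 0.063], 0.84), ([0.484, -0.075, 0.061], 0.79), ([0.479, -0.049, 0.087], 0.64)]
side keyway [([0.824, 0.17, 0.086], 0.5), ([0.479, -0.047, 0.082], 0.46), ([0.306, -0.438, 0.012], 0.17)]
side handle [([0.586, 0.232, 0.148], 0.61)]
side pointer [([0.583, 0.229, 0.144], 0.82), ([0.73, -0.002, 0.041], 0.7)]
side index_mark [([0.486, -0.076, 0.061], 0.63)]
side sharpener [([0.456, 0.244, 0.104], 0.86)]
```

View pics/top0.png

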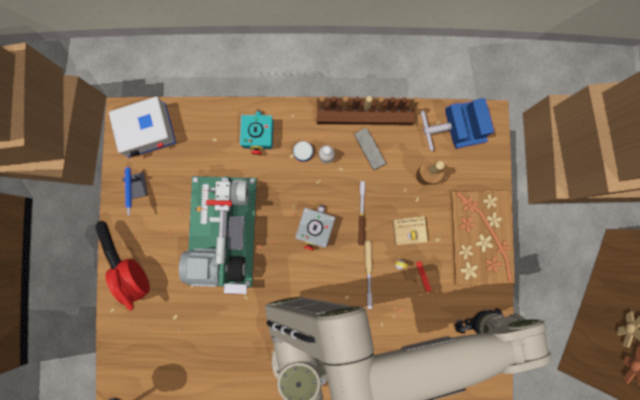

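View pics/side0.png

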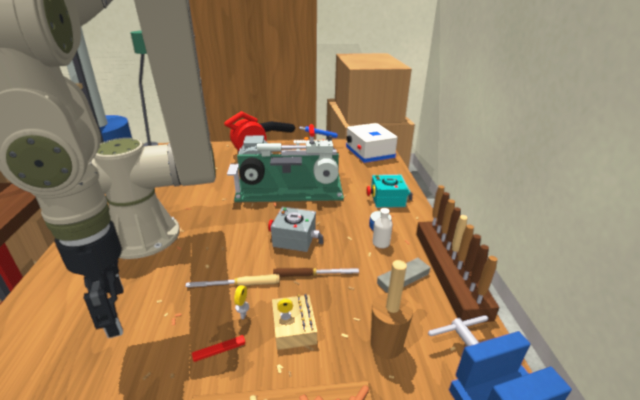

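The top view shows the grey box at about (317,228), the key in the tool block at (413,235), a look-alike key loose at (403,264), and the sharpener's red handle at (217,203), with the drive wheel at (235,270). Next I move the wrist camera over the key for a closer measurement.

```bash
cat >> h.py <<'E'
def rel(p,R):
    "row for target TCP pos p, rotation R from the current (measured) pose"
    s=env.get_state();R0=q2R(s['orientation'])
    d=R0.T@(np.array(p)-s['tcp_pos'])/.5
    a=Ro.from_matrix(R0.T@R).as_rotvec()/(2*np.pi)
    return np.round(np.r_[d,a],4).tolist(), 'rows',np.linalg.norm(d)*.5/.0625,np.linalg.norm(a)*360/10.7
def down(yaw):
    "tool down, tool x axis at world yaw"
    c,s=np.cos(yaw),np.sin(yaw);return np.array([[c,s,0],[s,-c,0],[0,0,-1]])
def show(s=None):
    s=s or env.get_state();print('t',round(s['clock'],2),'tcp',np.round(s['tcp_pos'],4),'q',np.round(s['joint_pos'],3),'F',np.round(s['wrist_force'],1),'M',np.round(s['ft_torque'],2),'gap',round(s['finger_gap'],4),'grip',round(s['grip_force'],1)); R=q2R(s['orientation']);print('yaw x',round(np.arctan2(R[1,0],R[0,0]),4),'z',np.round(R[:,2],3))
E
python3 - <<'E'
from h import *
show()
c=env.read_camera('wrist');print(c['intrinsics'],np.round(c['T_tool_cam'],3).tolist())
W=np.load('top0.npy')
def rect(lo,hi,zl,zh,n):
    m=(W[...,0]>lo[0])&(W[...,0]<hi[0])&(W[...,1]>lo[1])&(W[...,1]<hi[1])&(W[...,2]>zl)&(W[...,2]<zh)
    p=W[m][:,:2].astype(np.float32);r=cv2.minAreaRect(p*1000);print(n,m.sum(),r,np.median(W[m][:,2]))
rect((.38,-.47),(.56,-.30),.035,.05,'block')
rect((.40,-.12),(.56,.05),.065,.08,'box')
rect((.40,-.12),(.56,.05),.081,.095,'barrel')
rect((.40,-.43),(.50,-.33),.06,.12,'key')
rect((.35,.1),(.75,.4),.225,.27,'handle')
rect((.30,.1),(.75,.4),.02,.05,'mach base')
E
python3 - <<'E'
import cv2
a=cv2.imread('pics/top0.png')[165:305,175:435]
cv2.imwrite('pics/crop0.png',cv2.resize(a,None,fx=3,fy=3,interpolation=cv2.INTER_CUBIC))
E
```

```text
t 0.9 tcp [ 0.1922 -0.5419  0.2503] q [-1.37   0.313  0.046  1.304  0.     1.431] F [-0.4  0.3 -0. ] M [ 0.03 -0.01  0.02] gap 0.0852 grip 0.0
yaw x 0.3408 z [ 0. -0. -1.]
[[291.13482419   0.         318.8622237 ]
 [  0.         291.13482419 199.36391687]
 [  0.           0.           1.        ]] [[0.0, -0.955, -0.298, 0.076], [1.0, -0.0, 0.0, 0.0], [-0.0, -0.298, 0.955, -0.123], [0.0, 0.0, 0.0, 1.0]]
block 630 ((472.400146484375, -382.17724609375), (90.22344970703125, 113.68093872070312), 6.465798377990723) 0.04275183067039233
box 735 ((479.4845886230469, -43.890586853027344), (109.92764282226562, 110.13815307617188), 73.32403564453125) 0.0750356188996533
barrel 195 ((479.1032409667969, -44.13880157470703), (109.03279113769531, 109.4828872680664), 73.24897003173828) 0.08362032537951039
key 50 ((465.0074462890625, -379.713623046875), (53.2761116027832, 86.15695190429688), 0.5353814363479614) 0.08352420582228778
handle 156 ((549.6033935546875, 263.8826599121094), (17.07159423828125, 85.61009979248047), 0.32681480050086975) 0.24724979356887544
mach base 301 ((533.392333984375, 286.57037353515625), (233.48895263671875, 446.54766845703125), 86.42691040039062) 0.02203942728991667
```

View pics/crop0.png

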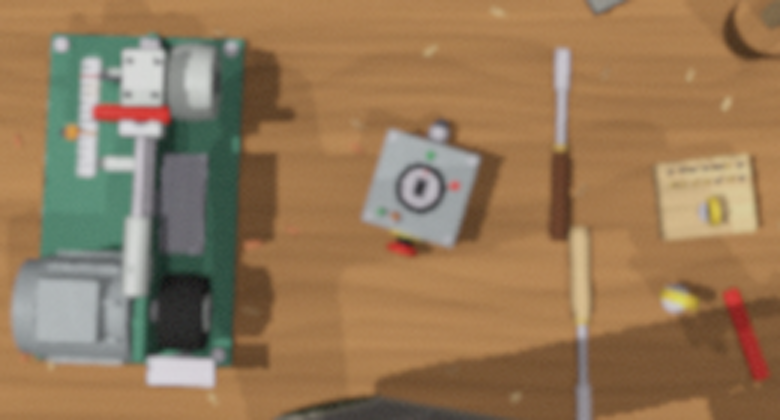

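The dots agree with the fit: box yaw ≈ -0.291, block yaw ≈ +0.113. The key is at about (0.4545, -0.384) and the handle at about (0.550, 0.264). To keep joint 6 in range I use the flipped grasp, with tool x at yaw 0.113+π.

```bash
python3 - <<'E'
from h import *
print(rel([.4545,-.384,.22],down(.113+np.pi)))
E
```

```text
([0.6001, -0.1225, 0.0607, 0.0, 0.0, -0.4638], 'rows', np.float64(4.923579823005746), np.float64(15.602967351911818))
```

Call:
carry_out(
  increments=[
    [[0.6, -0.1225, 0.06, 0, 0, -0.4638], [0.6, -0.1225, 0.06, 0, 0, -0.4638], [0.6, -0.1225, 0.06, 0, 0, -0.4638], [0.6, -0.1225, 0.06, 0, 0, -0.4638], [0.6, -0.1225, 0.06, 0, 0, -0.4638]],
  ],
  jaw=0,
)

```text
clock: 1.58
tcp_pos: [0.4562, -0.3827, 0.2203]
orientation: [0.0, 0.801, 0.599, 0.0]
wrist_force: [0.2, -0.9, -0.3]
finger_gap: 0.0855
grip_force: 0.0
```

```bash
python3 - <<'E'
from h import *
show();print(rel([.4545,-.384,.22],down(.113+np.pi)))
E
```

```text
t 1.57 tcp [ 0.4562 -0.3827  0.2203] q [-0.833  0.362  0.042  1.25  -0.     1.024] F [ 0.2 -0.9 -0.3] M [-0.02 -0.01  0.02] gap 0.0855 grip 0.0
yaw x 1.2848 z [ 0. -0. -1.]
([-0.0035, -0.0025, 0.0005, -0.0, 0.0001, -0.3135], 'rows', np.float64(0.03461551609621854), np.float64(10.547670337344137))
```

Call:
carry_out(
  increments=[
    [[0, 0, 0, 0, 0, -0.3135], [0, 0, 0, 0, 0, -0.3135], [0, 0, 0, 0, 0, -0.3135], [0, 0, 0, 0, 0, -0.3135], [0, 0, 0, 0, 0, -0.3135]],
  ],
)

```text
clock: 2.2
tcp_pos: [0.4545, -0.384, 0.2203]
orientation: [0.0, 0.444, 0.896, -0.0]
wrist_force: [-0.0, -0.7, -0.5]
finger_gap: 0.0852
grip_force: 0.0
```

Call:
carry_out(
  increments=[
    [[0, 0, 0, 0, 0, -0.165], [0, 0, 0, 0, 0, -0.165], [0, 0, 0, 0, 0, -0.165], [0, 0, 0, 0, 0, -0.165], [0, 0, 0, 0, 0, -0.165]],
  ],
)

```text
clock: 2.82
tcp_pos: [0.4545, -0.384, 0.2203]
orientation: [0.0, -0.009, 1.0, -0.0]
wrist_force: [0.0, -0.6, 0.3]
finger_gap: 0.0853
grip_force: 0.0
```

```bash
python3 - <<'E'
from h import *
show()
c,W=cloud('wrist');np.save('w1.npy',W);cv2.imwrite('pics/w1.png',c['frame'])
print(env.find_in('wrist','key'))
hsv=cv2.cvtColor(c['frame'],cv2.COLOR_BGR2HSV)
y=(hsv[...,0]>22)&(hsv[...,0]<34)&(hsv[...,1]>170)&(W[...,2]>.058)&(W[...,2]<.1)
p=W[y];print(y.sum(),np.percentile(p,[2,50,98],axis=0).round(4),cv2.minAreaRect((p[:,:2]*1000).astype(np.float32)))
m=(W[...,2]>.037)&(W[...,2]<.046)&(abs(W[...,0]-.47)<.08)&(abs(W[...,1]+.38)<.08)
print(cv2.minAreaRect((W[m][:,:2]*1000).astype(np.float32)))
E
```

```text
t 2.83 tcp [ 0.4545 -0.384   0.2203] q [-0.836  0.361  0.041  1.25  -0.    -0.854] F [ 0.  -0.6  0.3] M [ 0.01 -0.02  0.02] gap 0.0853 grip 0.0
yaw x -3.1237 z [ 0. -0. -1.]
[{'position': [0.3581, -0.3479, 0.0872], 'score': 0.6}, {'position': [0.4521, -0.386, 0.0828], 'score': 0.58}]
142 [[ 0.3437 -0.3868  0.0629]
 [ 0.3574 -0.3505  0.0783]
 [ 0.4626 -0.3242  0.0939]] ((406.78594970703125, -362.30035400390625), (43.69357681274414, 126.6753921508789), 72.62053680419922)
((472.4888610839844, -381.901123046875), (91.30770874023438, 110.46922302246094), 6.326733589172363)
```

View pics/w1.png

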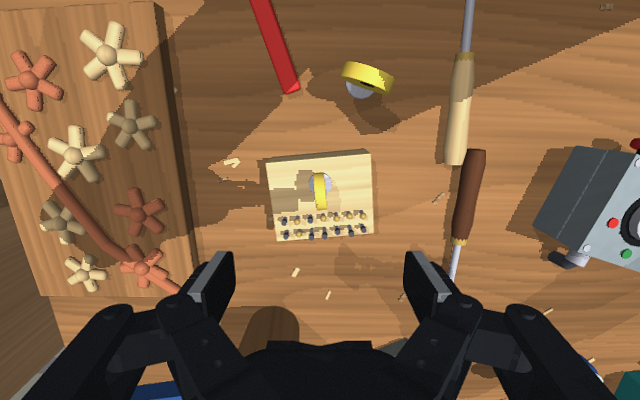

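The picture shows the tool-block key at (319,190) with its bow along the block's x, and the look-alike at (367,78). The key position comes out at (0.4545, -0.384). Next I descend and grip.

Call:
carry_out(
  increments=[
    [[0, 0.001, 0.12, 0, 0, -0.0147], [0, 0.001, 0.2, 0, 0, -0.0147], [0, 0.001, 0.26, 0, 0, -0.0147], [0, 0.001, 0.288, 0, 0, -0.0147], [0, 0.001, 0.288, 0, 0, -0.0147]],
  ],
)

```text
clock: 3.55
tcp_pos: [0.4542, -0.3832, 0.0758]
orientation: [-0.0, -0.051, 0.999, 0.001]
wrist_force: [-0.5, 0.5, 0.3]
finger_gap: 0.0858
grip_force: 0.0
```

Call:
carry_out(
  increments=[
    [[0, 0, 0, 0, 0, 0], [0, 0, 0, 0, 0, 0], [0, 0, 0, 0, 0, 0], [0, 0, 0, 0, 0, 0], [0, 0, 0, 0, 0, 0]],
  ],
  jaw=1,
  squeeze=60,
)

```text
clock: 4.18
tcp_pos: [0.4547, -0.3837, 0.0768]
orientation: [0.0, -0.052, 0.999, -0.0]
wrist_force: [-0.4, -0.2, 3.1]
finger_gap: 0.0095
grip_force: 58.8
```

```bash
python3 - <<'E'
from h import *
show()
E
```

```text
t 4.17 tcp [ 0.4547 -0.3837  0.0768] q [-0.836  0.455 -0.187  0.928 -0.    -0.94 ] F [-0.4 -0.2  3.1] M [0.04 0.02 0.01] gap 0.0095 grip 58.8
yaw x -3.0376 z [ 0.001 -0.001 -1.   ]
```

Call:
carry_out(
  increments=[
    [[0, 0, 0.0, 0, 0, 0], [0, 0, -0.05, 0, 0, 0], [0, 0, -0.15, 0, 0, 0], [0, 0, -0.26, 0, 0, 0], [0, 0, -0.3, 0, 0, 0]],
  ],
)

```text
clock: 4.8
tcp_pos: [0.4553, -0.3845, 0.2299]
orientation: [0.002, -0.052, 0.999, -0.002]
wrist_force: [0.8, -1.1, -0.9]
finger_gap: 0.0091
grip_force: 59.8
```

```bash
python3 - <<'E'
from h import *
show();print(rel([.47,-.16,.225],down(-.291+np.pi)))
E
```

```text
t 4.8 tcp [ 0.4553 -0.3845  0.2299] q [-0.836  0.356  0.057  1.267 -0.    -0.94 ] F [ 0.8 -1.1 -0.9] M [-0.03 -0.05  0.  ] gap 0.0091 grip 59.8
yaw x -3.0376 z [ 0.003 -0.004 -1.   ]
([-0.0757, 0.4435, 0.0082, -0.0006, 0.0006, 0.0629], 'rows', np.float64(3.599952162178265), np.float64(2.1154916761735927))
```

Call:
carry_out(
  increments=[
    [[-0.0757, 0.4435, 0.008, 0, 0, 0.0629], [-0.0757, 0.4435, 0.008, 0, 0, 0.0629], [-0.0757, 0.4435, 0.008, 0, 0, 0.0629], [-0.0757, 0.4435, 0.008, 0, 0, 0.0629], [-0.0757, 0.4435, 0.008, 0, 0, 0.0629]],
  ],
)

```text
clock: 5.42
tcp_pos: [0.4685, -0.1562, 0.2221]
orientation: [-0.001, 0.143, 0.99, 0.0]
wrist_force: [0.1, -0.4, -0.6]
finger_gap: 0.0091
grip_force: 59.8
```

```bash
python3 - <<'E'
from h import *
show()
c,W=cloud('wrist');np.save('w2.npy',W);cv2.imwrite('pics/w2.png',c['frame'])
for n in ['keyway','switch_box','key']:print([(np.round(d['position'],4).tolist(),round(d['score'],2)) for d in env.find_in('wrist',n)])
near=(abs(W[...,0]-.48)<.09)&(abs(W[...,1]+.044)<.09)
m=near&(abs(W[...,2]-.075)<.004);print(cv2.minAreaRect((W[m][:,:2]*1000).astype(np.float32)),np.median(W[m][:,2]))
b=near&(np.hypot(W[...,0]-.48,W[...,1]+.044)<.035)&(W[...,2]>.0815)&(W[...,2]<.09)
p=(W[b][:,:2]*1000).astype(np.float32);print(b.sum(),cv2.minEnclosingCircle(p),p.mean(0),np.median(W[b][:,2]))
s=near&(np.hypot(W[...,0]-.48,W[...,1]+.044)<.016)&(W[...,2]<.079)
p=(W[s][:,:2]*1000).astype(np.float32);print(s.sum(),p.mean(0),cv2.minAreaRect(p),np.percentile(W[s][:,2],[0,50]))
v,u=np.where(near&m);print(u.min(),u.max(),v.min(),v.max())
E
```

```text
t 5.42 tcp [ 0.4685 -0.1562  0.2221] q [-0.485  0.169 -0.212  1.191  0.    -0.198] F [ 0.1 -0.4 -0.6] M [-0.07  0.01 -0.01] gap 0.0091 grip 59.8
yaw x 2.8547 z [-0.001  0.001 -1.   ]
[([0.4749, -0.0378, 0.0891], 0.94), ([0.8168, 0.1598, 0.08], 0.78), ([0.4613, -0.1586, 0.2302], 0.42), ([0.3585, -0.2311, 0.0209], 0.24)]
[([0.7831, 0.1438, 0.0527], 0.85), ([0.4703, -0.0449, 0.0722], 0.71)]
[([0.355, -0.3355, 0.0782], 0.89), ([0.4607, -0.1561, 0.2282], 0.68)]
((478.98291015625, -40.85108184814453), (111.44754028320312, 111.12639617919922), 73.1984634399414) 0.0749769684413098
1461 ((478.1929016113281, -40.75764083862305), 21.69835090637207) [477.6987  -41.13513] 0.0846842784314353
149 [479.36133  -39.670296] ((478.9622497558594, -40.53150939941406), (8.249505996704102, 16.98308753967285), 72.32579040527344) [0.07386949 0.07617874]
377 506 107 222
```

View pics/w2.png

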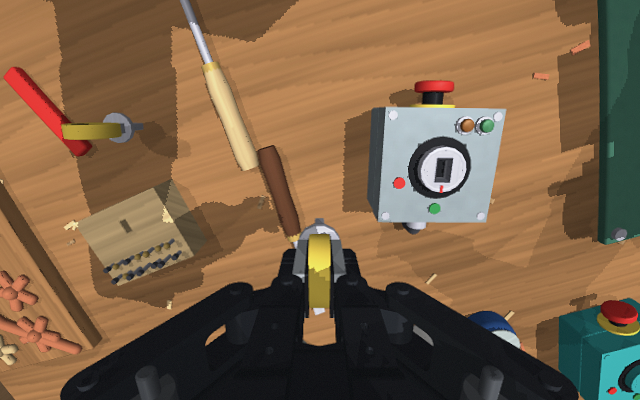

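The picture shows the key held by its bow at (320,265) and the grey box's slot at (443,170), along the box's x. I take a closer look from a slight offset and measure the collar in the same frame.

```bash
python3 - <<'E'
from h import *
print(rel([.5265,-.056,.19],down(-.291+np.pi)))
E
```

```text
([-0.05, 0.232, 0.0642, -0.0001, 0.0, -0.0002], 'rows', np.float64(1.9665844155911156), np.float64(0.006321287006073835))
```

Call:
carry_out(
  increments=[
    [[-0.05, 0.232, 0.064, 0, 0, 0], [-0.05, 0.232, 0.064, 0, 0, 0], [-0.05, 0.232, 0.064, 0, 0, 0], [-0.05, 0.232, 0.064, 0, 0, 0]],
  ],
)

```text
clock: 6.12
tcp_pos: [0.5263, -0.056, 0.1899]
orientation: [-0.0, 0.145, 0.989, -0.0]
wrist_force: [0.0, -0.6, -1.2]
finger_gap: 0.009
grip_force: 59.7
```

```bash
python3 - <<'E'
from h import *
show();st=env.get_state()
c,W=cloud('wrist');np.save('w3.npy',W);cv2.imwrite('pics/w3.png',c['frame'])
R=q2R(st['orientation']);T=(W-st['tcp_pos'])@R
C=np.array([.4785,-.042])
r=np.hypot(W[...,0]-C[0],W[...,1]-C[1])
m=(r<.09)&(abs(W[...,2]-.075)<.004);print('box',cv2.minAreaRect((W[m][:,:2]*1000).astype(np.float32)))
b=(r<.03)&(W[...,2]>.0825)&(W[...,2]<.09);p=(W[b][:,:2]*1000).astype(np.float32);print('barrel',b.sum(),cv2.minEnclosingCircle(p))
for zl in (.06,.079,.082):
    s=(r<.014)&(W[...,2]<zl);p=(W[s][:,:2]*1000).astype(np.float32)
    if len(p)>3:print('slot',zl,s.sum(),p.mean(0),cv2.minAreaRect(p))
k=(np.abs(T[...,1])<.02)&(T[...,0]>-.02)&(T[...,0]<.03)&(T[...,2]>.0)&(T[...,2]<.07)
q=T[k]
for a in np.arange(.0,.07,.004):
    e=q[(q[:,2]>=a)&(q[:,2]<a+.004)]
    if len(e):print(round(a,3),len(e),(np.r_[e.min(0)[:2],e.max(0)[:2]]*1000).round(1))
E
```

```text
t 6.12 tcp [ 0.5263 -0.056   0.1899] q [-2.570e-01  2.520e-01 -1.870e-01  1.133e+00 -1.000e-03  3.500e-02] F [ 0.  -0.6 -1.2] M [-0.03  0.02  0.02] gap 0.009 grip 59.7
yaw x 2.8497 z [-0.001 -0.    -1.   ]
box ((478.7826232910156, -41.018577575683594), (110.80209350585938, 110.04312896728516), 73.251708984375)
barrel 1974 ((478.4176330566406, -41.264400482177734), 21.391698837280273)
slot 0.079 242 [478.70193  -41.268276] ((478.8363952636719, -41.292381286621094), (8.171534538269043, 17.21506118774414), 73.0935287475586)
slot 0.082 352 [478.90225 -41.35992] ((478.62188720703125, -41.33745193481445), (11.947582244873047, 20.6460018157959), 75.96621704101562)
0.0 281 [  5.5 -18.8  18.6  17.7]
0.004 233 [  5.9 -19.   18.2  17.6]
0.008 160 [  6.  -18.1  11.6  16.8]
0.012 67 [  6.1 -17.   11.3  15.7]
0.028 344 [  3.6 -12.   12.7  10.6]
0.032 56 [  4.7 -12.1  12.5  10.8]
0.044 2 [ 7.5 -2.3  7.7  0.2]
0.048 20 [ 6.5 -3.6  7.5  2.2]
0.052 22 [ 6.  -3.6  7.5  2.2]
0.056 2 [6.6 0.9 7.  1.6]
```

View pics/w3.png

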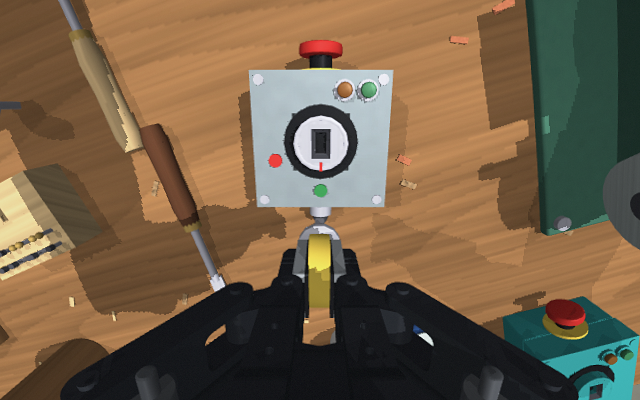

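Relative to the slot seen by the same camera, the TCP target is (0.4790, -0.0408). Barrel, slot and box centre agree to within 0.5 mm.

```bash
python3 - <<'E'
from h import *
print(rel([.4790,-.0408,.155],down(2.8487)))
E
```

```text
([0.0995, 0.0026, 0.0706, -0.0001, -0.0, 0.0], 'rows', np.float64(0.9763415138303717), np.float64(0.0030116175905648113))
```

Call:
carry_out(
  increments=[
    [[0.0995, 0.0026, 0.0, 0, 0, 0], [0.0995, 0.0026, 0.03, 0, 0, 0], [0.0995, 0.0026, 0.07, 0, 0, 0], [0.0995, 0.0026, 0.07, 0, 0, 0]],
  ],
)

```text
clock: 6.68
tcp_pos: [0.4782, -0.0407, 0.1544]
orientation: [-0.001, 0.146, 0.989, -0.0]
wrist_force: [-0.8, 0.1, -1.3]
finger_gap: 0.0093
grip_force: 59.7
```

```bash
python3 - <<'E'
from h import *
show();print(rel([.4790,-.0408,.135],down(2.8487)))
E
```

```text
t 6.67 tcp [ 0.4782 -0.0407  0.1544] q [-0.252  0.186 -0.364  1.022 -0.     0.041] F [-0.8  0.1 -1.3] M [0.01 0.07 0.  ] gap 0.0093 grip 59.7
yaw x 2.8481 z [-0.002  0.    -1.   ]
([-0.0016, 0.0002, 0.0388, -0.0001, -0.0003, -0.0001], 'rows', np.float64(0.3108263393499902), np.float64(0.009939070135534493))
```

Call:
carry_out(
  increments=[
    [[-0.0005, 0, 0.01, 0, 0, 0], [-0.0005, 0, 0.02, 0, 0, 0], [-0.0005, 0, 0.03, 0, 0, 0], [-0.0005, 0, 0.039, 0, 0, 0], [-0.0005, 0, 0.039, 0, 0, 0]],
  ],
)

```text
clock: 7.3
tcp_pos: [0.479, -0.0394, 0.1354]
orientation: [-0.0, 0.145, 0.989, 0.0]
wrist_force: [0.6, 0.2, -1.8]
finger_gap: 0.0092
grip_force: 59.7
```

Call:
carry_out(
  increments=[
    [[0, 0, 0.01, 0, 0, 0], [0, 0, 0.02, 0, 0, 0], [0, 0, 0.028, 0, 0, 0], [0, 0, 0.03, 0, 0, 0], [0, 0, 0.03, 0, 0, 0]],
  ],
)

```text
clock: 7.92
tcp_pos: [0.4792, -0.0396, 0.1207]
orientation: [-0.0, 0.145, 0.989, -0.0]
wrist_force: [0.1, 1.1, -0.9]
finger_gap: 0.0092
grip_force: 59.8
```

```bash
python3 - <<'E'
from h import *
show()
E
```

```text
t 7.92 tcp [ 0.4792 -0.0396  0.1207] q [-0.25   0.216 -0.417  0.938 -0.     0.042] F [ 0.1  1.1 -0.9] M [ 0.   -0.01 -0.  ] gap 0.0092 grip 59.8
yaw x 2.8504 z [-0. -0. -1.]
```

It slid in freely, with the collar about 1 mm off the barrel. Next I press it home gently.

Call:
carry_out(
  increments=[
    [[0, 0, 0.002, 0, 0, 0], [0, 0, 0.004, 0, 0, 0], [0, 0, 0.004, 0, 0, 0]],
  ],
)

```text
clock: 8.3
tcp_pos: [0.4795, -0.0396, 0.1197]
orientation: [0.001, 0.145, 0.989, -0.0]
wrist_force: [-2.4, 0.0, 5.1]
finger_gap: 0.0096
grip_force: 61.2
```

Call:
carry_out(
  increments=[
    [[0, 0, 0.002, 0, 0, 0], [0, 0, 0.002, 0, 0, 0.025], [0, 0, 0.002, 0, 0, 0.05], [0, 0, 0.002, 0, 0, 0.075], [0, 0, 0.002, 0, 0, 0.1]],
  ],
)

```text
clock: 8.93
tcp_pos: [0.4798, -0.0402, 0.1196]
orientation: [0.001, 0.446, 0.895, -0.0]
wrist_force: [-3.9, -1.5, 13.6]
finger_gap: 0.009
grip_force: 61.9
```

```bash
python3 - <<'E'
from h import *
show()
E
```

```text
t 8.93 tcp [ 0.4798 -0.0402  0.1196] q [-0.25   0.216 -0.419  0.933 -0.001  0.675] F [-3.9 -1.5 13.6] M [-0.27  0.87 -0.  ] gap 0.009 grip 61.9
yaw x 2.2169 z [ 0.002 -0.002 -1.   ]
```

Call:
carry_out(
  increments=[
    [[0, 0, 0, 0, 0, 0.025], [0, 0, 0, 0, 0, 0.05], [0, 0, 0, 0, 0, 0.075], [0, 0, 0, 0, 0, 0.1], [0, 0, 0, 0, 0, 0.115]],
  ],
)

```text
clock: 9.55
tcp_pos: [0.4794, -0.0404, 0.1196]
orientation: [0.001, 0.733, 0.68, -0.0]
wrist_force: [-6.9, -1.4, 15.2]
finger_gap: 0.009
grip_force: 62.2
```

```bash
python3 - <<'E'
from h import *
show()
E
```

```text
t 9.55 tcp [ 0.4794 -0.0404  0.1196] q [-0.25   0.216 -0.419  0.934 -0.002  1.396] F [-6.9 -1.4 15.2] M [-0.26  1.31  0.08] gap 0.009 grip 62.2
yaw x 1.4958 z [ 0.001 -0.002 -1.   ]
```

Call:
carry_out(
  increments=[
    [[0, 0, 0, 0, 0, 0.006], [0, 0, 0, 0, 0, 0.012], [0, 0, 0, 0, 0, 0.016], [0, 0, 0, 0, 0, 0.016]],
  ],
)

```text
clock: 10.05
tcp_pos: [0.4789, -0.0401, 0.1196]
orientation: [0.001, 0.765, 0.644, -0.0]
wrist_force: [-6.1, -1.8, 15.4]
finger_gap: 0.009
grip_force: 62.3
```

```bash
python3 - <<'E'
from h import *
show()
E
```

```text
t 10.05 tcp [ 0.4789 -0.0401  0.1196] q [-0.25   0.216 -0.42   0.935 -0.002  1.493] F [-6.1 -1.8 15.4] M [-0.15  1.48  0.08] gap 0.009 grip 62.3
yaw x 1.3989 z [ 0.    -0.002 -1.   ]
```

Call:
carry_out(
  increments=[
    [[0, 0, 0, 0, 0, 0.006], [0, 0, 0, 0, 0, 0.012], [0, 0, 0, 0, 0, 0.018], [0, 0, 0, 0, 0, 0.018]],
  ],
)

```text
clock: 10.55
tcp_pos: [0.4787, -0.0398, 0.1196]
orientation: [0.0, 0.8, 0.6, -0.0]
wrist_force: [-6.8, -0.1, 15.3]
finger_gap: 0.0092
grip_force: 62.4
```

```bash
python3 - <<'E'
from h import *
show()
E
```

```text
t 10.55 tcp [ 0.4787 -0.0398  0.1196] q [-2.500e-01  2.160e-01 -4.200e-01  9.350e-01 -1.000e-03  1.606e+00] F [-6.8 -0.1 15.3] M [0.01 1.64 0.36] gap 0.0092 grip 62.4
yaw x 1.2864 z [-0.    -0.001 -1.   ]
```

The torque jumped from 0.08 to 0.36 N·m, so the barrel is at its stop. Next I release, rise and check by eye.

Call:
carry_out(
  increments=[
    [[0, 0, -0.002, 0, 0, 0], [0, 0, -0.002, 0, 0, 0], [0, 0, -0.002, 0, 0, 0], [0, 0, -0.002, 0, 0, 0], [0, 0, -0.002, 0, 0, 0]],
  ],
  jaw=0,
)

```text
clock: 11.18
tcp_pos: [0.4792, -0.0396, 0.1186]
orientation: [-0.0, 0.8, 0.6, -0.0]
wrist_force: [-0.1, -1.0, 0.2]
finger_gap: 0.0852
grip_force: 0.0
```

Call:
carry_out(
  increments=[
    [[0, 0, -0.03, 0, 0, 0], [0, 0, -0.1, 0, 0, 0], [0, 0, -0.2, 0, 0, 0], [0, 0, -0.3, 0, 0, 0], [0, 0, -0.3, 0, 0, 0]],
  ],
)

```text
clock: 11.8
tcp_pos: [0.4816, -0.0402, 0.2741]
orientation: [0.004, 0.8, 0.6, 0.003]
wrist_force: [0.2, 0.4, -0.2]
finger_gap: 0.0853
grip_force: 0.0
```

```bash
python3 - <<'E'
from h import *
show()
c,W=cloud('wrist');np.save('w4.npy',W);cv2.imwrite('pics/w4.png',c['frame'])
r=np.hypot(W[...,0]-.4787,W[...,1]+.0413)
k=(r<.025)&(W[...,2]>.1);print('bow',W[k].max(0),cv2.minAreaRect((W[k][:,:2]*1000).astype(np.float32)))
k=(r<.0135)&(W[...,2]>.086)&(W[...,2]<.096);print('collar',k.sum(),np.percentile(W[k][:,2],[10,50,90]))
W2,T=cloud('top');np.save('top1.npy',T);cv2.imwrite('pics/top1.png',W2['frame'])
v,u=np.where(r<.03);a=c['frame'][max(v.min()-40,0):v.max()+40,u.min()-40:u.max()+40];cv2.imwrite('pics/w4c.png',cv2.resize(a,None,fx=3,fy=3)[:600,:800])
E
```

```text
t 11.8 tcp [ 0.4816 -0.0402  0.2741] q [-0.249  0.121 -0.14   1.3   -0.     1.606] F [ 0.2  0.4 -0.2] M [-0.01 -0.06 -0.04] gap 0.0853 grip 0.0
yaw x 1.286 z [ 0.009 -0.002 -1.   ]
bow [ 0.50334631 -0.01680978  0.35530768] ((484.3033752441406, -34.49833679199219), (35.34912872314453, 39.973777770996094), 15.867525100708008)
collar 165 [0.08857501 0.08982697 0.09067639]
```

View pics/w4c.png

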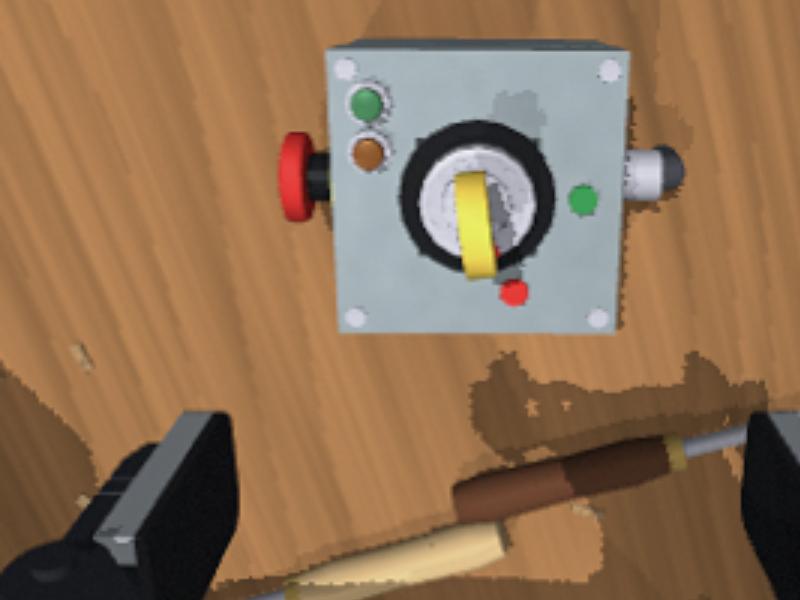

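The collar top is at 0.090, so the key is fully home. The red line at (497,250) lies on the ray from the barrel centre to the red dot at (514,292), so it is in service. Now the handle.

```bash
python3 - <<'E'
from h import *
print(rel([.55,.262,.36],down(np.pi/2)))
E
```

```text
([0.6186, -0.0341, -0.1803, 0.0004, 0.0001, -0.0453], 'rows', np.float64(5.16183205819598), np.float64(1.5253022024329514))
```

Call:
carry_out(
  increments=[
    [[0.1, 0, -0.15, 0, 0, -0.0453], [0.21, -0.01, -0.18, 0, 0, -0.0453], [0.33, -0.02, -0.18, 0, 0, -0.0453], [0.45, -0.025, -0.18, 0, 0, -0.0453], [0.56, -0.03, -0.18, 0, 0, -0.0453]],
  ],
)

```text
clock: 12.52
tcp_pos: [0.5425, 0.2316, 0.3576]
orientation: [-0.0, 0.707, 0.707, -0.001]
wrist_force: [1.0, -0.1, 0.5]
finger_gap: 0.0854
grip_force: 0.0
```

```bash
python3 - <<'E'
from h import *
show();st=env.get_state()
c,W=cloud('wrist');np.save('w5.npy',W);cv2.imwrite('pics/w5.png',c['frame'])
for n in ['handle','pointer','index_mark']:print(n,[(np.round(d['position'],4).tolist(),round(d['score'],2)) for d in env.find_in('wrist',n)])
hsv=cv2.cvtColor(c['frame'],cv2.COLOR_BGR2HSV);H,S,V=hsv[...,0],hsv[...,1],hsv[...,2]
near=(abs(W[...,0]-.55)<.15)&(abs(W[...,1]-.27)<.13)
red=((H<6)|(H>174))&(S>150)&(V>80)
hm=near&red&(W[...,2]>.23)&(W[...,2]<.26);print('handle',hm.sum(),cv2.minAreaRect((W[hm][:,:2]*1000).astype(np.float32)),W[hm][:,2].max())
pm=near&red&(W[...,2]>.165)&(W[...,2]<.2);p=W[pm]*1000;print('ptr',pm.sum(),p.min(0),p.max(0),p.mean(0))
om=near&(H>=8)&(H<20)&(S>190)&(V>150)&(W[...,2]>.15)&(W[...,2]<.2);p=W[om]*1000;print('or',om.sum(),p.min(0),p.max(0),p.mean(0))
wm=near&(S<40)&(V>150)&(W[...,2]>.165)&(W[...,2]<.185);print('white',wm.sum(),cv2.minAreaRect((W[wm][:,:2]*1000).astype(np.float32)))
E
```

```text
t 12.53 tcp [0.5425 0.2316 0.3576] q [ 0.268  0.346  0.353  1.58  -0.     1.839] F [ 1.  -0.1  0.5] M [-0.04 -0.07 -0.04] gap 0.0854 grip 0.0
yaw x 1.5704 z [-0.002 -0.001 -1.   ]
handle [([0.5684, 0.2673, 0.1896], 0.65)]
pointer [([0.5696, 0.2653, 0.1922], 0.83)]
index_mark [([0.5317, 0.3437, 0.1827], 0.71), ([0.7698, 0.038, 0.0339], 0.51), ([0.4835, -0.0102, 0.0764], 0.17)]
handle 2063 ((548.7923583984375, 264.93927001953125), (82.87757110595703, 17.18463897705078), 88.55610656738281) 0.2505021096664736
ptr 36 [594.14344887 317.43571874 177.03441978] [595.96186397 334.16508651 180.37701149] [595.01438525 325.93742269 178.8401568 ]
or 2 [532.55733326 336.13260181 175.11704359] [538.52132113 337.40351579 180.67802366] [535.53932719 336.7680588  177.89753362]
white 3171 ((507.9178161621094, 298.8500671386719), (75.34008026123047, 214.1091766357422), 88.96883392333984)
```

View pics/w5.png

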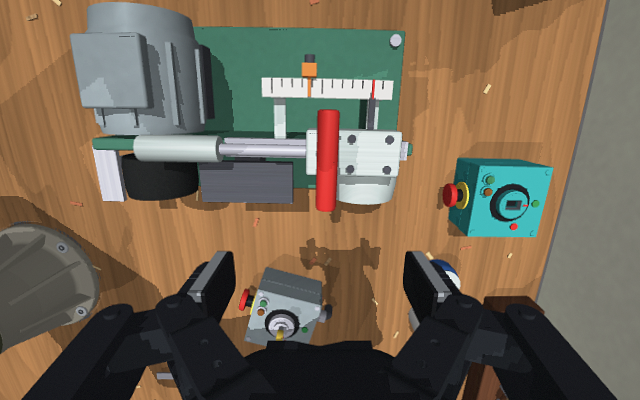

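The picture shows the handle bar at (327,160), the red pointer at (373,92), and the orange clip at (309,69) with its line on the strip at (309,88). Next I measure the travel.

```bash
python3 - <<'E'
from h import *
W=np.load('w5.npy');f=cv2.imread('pics/w5.png');hsv=cv2.cvtColor(f,cv2.COLOR_BGR2HSV)
print(hsv[88,300:320].tolist());print(hsv[92,366:380].tolist())
H,S,V=[hsv[...,i] for i in range(3)]
u,v=np.meshgrid(np.arange(640),np.arange(400))
o=(u>295)&(u<325)&(v>50)&(v<100)&(H>4)&(H<25)&(S>110)&(V>120)
x=np.array([np.cos(-.025),np.sin(-.025)]);M=W[...,:2]@x
for a,b in((55,78),(79,100)):
    k=o&(v>=a)&(v<b)&(W[...,2]>.165);print('or',k.sum(),u[k].mean(),v[k].mean(),M[k].mean(),M[k].min(),M[k].max(),W[k].mean(0))
r=(u>364)&(u<382)&(v>76)&(v<103)&((H<8)|(H>172))&(S>110)&(W[...,2]>.165);print('ptr',r.sum(),u[r].mean(),v[r].mean(),M[r].mean(),W[r].mean(0))
print(rel([.5488,.2640,.242],down(np.pi/2-.025)))
E
```

```text
[[20, 3, 236], [20, 3, 237], [10, 3, 238], [20, 3, 236], [10, 3, 236], [15, 2, 235], [90, 3, 239], [12, 52, 226], [13, 178, 228], [13, 183, 237], [11, 130, 200], [17, 8, 221], [30, 1, 240], [10, 3, 238], [20, 3, 235], [20, 3, 235], [20, 3, 235], [20, 3, 235], [20, 3, 235], [10, 3, 237]]
[[20, 3, 233], [20, 3, 233], [20, 3, 234], [30, 2, 236], [45, 5, 212], [4, 12, 170], [1, 198, 192], [1, 199, 229], [4, 33, 231], [78, 5, 238], [30, 1, 232], [10, 3, 233], [10, 3, 232], [20, 3, 232]]
or 194 308.58247422680415 69.28865979381443 0.5236302295657401 0.517234406995635 0.5299188327140578 [0.53238382 0.34352486 0.17972807]
or 53 308.9811320754717 87.33962264150944 0.5241119411746201 0.5230577083517358 0.5251797888850616 [0.5324636  0.327445   0.17525168]
ptr 43 372.86046511627904 88.65116279069767 0.5866895584039277 [0.59502756 0.32611674 0.17871006]
([0.0663, 0.0146, 0.2289, -0.0006, 0.0002, 0.0044], 'rows', np.float64(1.909770024242341), np.float64(0.14929157810898427))
```

Call:
carry_out(
  increments=[
    [[0.066, 0.0146, 0.0, 0, 0, 0.004], [0.066, 0.0146, 0.08, 0, 0, 0.004], [0.066, 0.0146, 0.16, 0, 0, 0.004], [0.066, 0.0146, 0.228, 0, 0, 0.004], [0.066, 0.0146, 0.228, 0, 0, 0.004]],
  ],
)

```text
clock: 13.35
tcp_pos: [0.5479, 0.2605, 0.2416]
orientation: [-0.001, 0.717, 0.697, -0.003]
wrist_force: [0.2, -0.5, 1.1]
finger_gap: 0.0852
grip_force: 0.0
```

Call:
carry_out(
  increments=[
    [[0, 0, 0, 0, 0, 0], [0, 0, 0, 0, 0, 0], [0, 0, 0, 0, 0, 0], [0, 0, 0, 0, 0, 0], [0, 0, 0, 0, 0, 0]],
  ],
  jaw=1,
  squeeze=100,
)

```text
clock: 13.98
tcp_pos: [0.5488, 0.2629, 0.2461]
orientation: [-0.0, 0.716, 0.698, -0.0]
wrist_force: [-5.0, 0.1, 6.2]
finger_gap: 0.0147
grip_force: 97.7
```

```bash
python3 - <<'E'
from h import *
show();s=env.get_state();d=.0626*np.array([-np.cos(.025),np.sin(.025),0])
print(rel(s['tcp_pos']+d,q2R(s['orientation'])))
E
```

```text
t 13.97 tcp [0.5488 0.2629 0.2461] q [3.150e-01 3.810e-01 1.330e-01 1.324e+00 1.000e-03 1.910e+00] F [-5.   0.1  6.2] M [-0.14  1.22  0.02] gap 0.0147 grip 97.7
yaw x 1.5461 z [-0.001  0.    -1.   ]
([0.0, -0.1252, 0.0001, 0.0, 0.0, 0.0], 'rows', np.float64(1.0016), np.float64(0.0))
```

The gap is 14.7 mm on an 18 mm bar and the tool is being pushed up, so I regrip a little lower.

Call:
carry_out(
  increments=[
    [[0, 0, 0, 0, 0, 0], [0, 0, 0, 0, 0, 0], [0, 0.001, 0, 0, 0, 0], [0, 0.0, 0.01, 0, 0, 0], [0, 0.0, 0.014, 0, 0, 0]],
  ],
  jaw=0,
)

```text
clock: 14.6
tcp_pos: [0.5498, 0.2627, 0.2371]
orientation: [-0.0, 0.716, 0.698, -0.0]
wrist_force: [-1.0, 0.4, 0.5]
finger_gap: 0.086
grip_force: 0.0
```

Call:
carry_out(
  increments=[
    [[0, 0, 0, 0, 0, 0], [0, 0, 0, 0, 0, 0], [0, 0, 0, 0, 0, 0], [0, 0, 0, 0, 0, 0], [0, 0, 0, 0, 0, 0]],
  ],
  jaw=1,
  squeeze=80,
)

```text
clock: 15.22
tcp_pos: [0.5488, 0.2628, 0.2381]
orientation: [-0.001, 0.716, 0.698, -0.001]
wrist_force: [-5.9, -0.7, 4.5]
finger_gap: 0.0159
grip_force: 77.9
```

```bash
python3 - <<'E'
from h import *
show()
E
```

```text
t 15.22 tcp [0.5488 0.2628 0.2381] q [3.150e-01 3.840e-01 1.180e-01 1.306e+00 1.000e-03 1.910e+00] F [-5.9 -0.7  4.5] M [0.   1.19 0.07] gap 0.0159 grip 77.9
yaw x 1.5459 z [-0.002  0.    -1.   ]
```

Call:
carry_out(
  increments=[
    [[0, -0.02, 0, 0, 0, 0], [0, -0.045, 0, 0, 0, 0], [0, -0.075, 0, 0, 0, 0], [0, -0.105, 0, 0, 0, 0], [0, -0.122, 0, 0, 0, 0]],
  ],
  squeeze=110,
)

```text
clock: 15.85
tcp_pos: [0.4945, 0.264, 0.2382]
orientation: [0.004, 0.717, 0.697, 0.004]
wrist_force: [18.1, -1.7, -8.6]
finger_gap: 0.0152
grip_force: 107.9
```

Call:
carry_out(
  increments=[
    [[0, 0, 0, 0, 0, 0], [0, 0, 0, 0, 0, 0]],
  ],
)

```text
clock: 16.1
tcp_pos: [0.4945, 0.264, 0.2382]
orientation: [0.004, 0.717, 0.697, 0.004]
wrist_force: [15.4, -2.3, -7.1]
finger_gap: 0.015
grip_force: 108.4
```

```bash
cat > mk.py <<'E'
from h import *
show()
c,W=cloud('wrist');f=c['frame'];cv2.imwrite('pics/m.png',f)
for n in ['wrist']:
    hsv=cv2.cvtColor(f,cv2.COLOR_BGR2HSV);H,S,V=[hsv[...,i] for i in range(3)]
    x=np.array([np.cos(.025),-np.sin(.025)]);M=W[...,:2]@x;Y=W[...,:2]@np.array([np.sin(.025),np.cos(.025)])
    z=(W[...,2]>.168)&(W[...,2]<.19)&(abs(W[...,0]-.55)<.1)
    v,u=np.mgrid[:400,:640]
    o=z&(H>8)&(H<25)&(S>110)&(V>120)&(W[...,1]>.31)&(W[...,1]<.355)
    r=z&((H<7)|(H>172))&(S>110)&(W[...,1]>.30)&(W[...,1]<.345)
    for nm,k in(('clip',o),('ptr',r)):
        if k.any():print(nm,k.sum(),u[k].mean().round(1),v[k].mean().round(1),M[k].mean().round(4),np.percentile(M[k],[3,97]).round(4),np.percentile(Y[k],[3,97]).round(4))
c2,_=cloud('top');cv2.imwrite('pics/mt.png',c2['frame'])
E
python3 mk.py
```

```text
t 16.1 tcp [0.4945 0.264  0.2382] q [ 0.349  0.281 -0.028  1.252 -0.004  1.947] F [15.4 -2.3 -7.1] M [-0.26 -2.65  0.18] gap 0.015 grip 108.4
yaw x 1.5438 z [ 0.011 -0.    -1.   ]
clip 635 377.1 105.4 0.5237 [0.5171 0.5302] [0.3354 0.3626]
ptr 115 390.2 127.0 0.5325 [0.5316 0.5336] [0.3327 0.3489]
```

```bash
python3 -c "
import cv2
a=cv2.imread('pics/m.png');cv2.imwrite('pics/m1.png',cv2.resize(a[0:200,200:466],None,fx=3,fy=3,interpolation=cv2.INTER_CUBIC))"
```

```text
(no output)
```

View pics/m1.png

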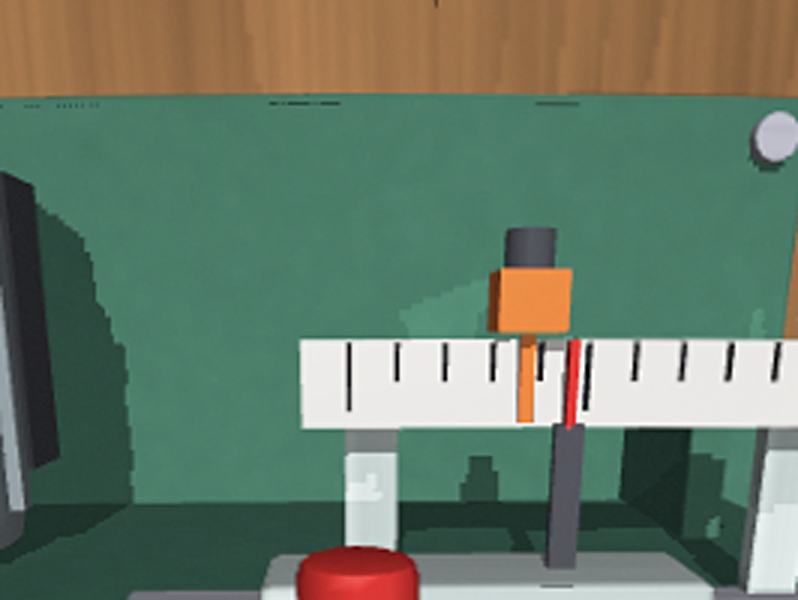

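The pointer at (573,385) is 8–9 mm short of the orange line at (526,380), owing to compliance. I correct for it.

Call:
carry_out(
  increments=[
    [[0, -0.008, 0, 0, 0, 0], [0, -0.015, 0, 0, 0, 0], [0, -0.0185, 0, 0, 0, 0], [0, -0.0185, 0, 0, 0, 0], [0, -0.0185, 0, 0, 0, 0]],
  ],
)

```text
clock: 16.82
tcp_pos: [0.4861, 0.2642, 0.2383]
orientation: [0.004, 0.717, 0.697, 0.004]
wrist_force: [18.2, -1.7, -8.1]
finger_gap: 0.0152
grip_force: 108.4
```

```bash
sed -i "s/(('clip',o),/(('clip',o),('line',o\&(Y<.3455)),/" mk.py; python3 mk.py
```

```text
t 16.82 tcp [0.4861 0.2642 0.2383] q [ 0.355  0.266 -0.048  1.246 -0.005  1.953] F [18.2 -1.7 -8.1] M [-0.37 -3.1   0.01] gap 0.0152 grip 108.4
yaw x 1.5434 z [ 0.012 -0.001 -1.   ]
clip 545 391.1 102.4 0.5237 [0.5171 0.5304] [0.3379 0.3626]
line 44 386.7 129.7 0.5228 [0.5222 0.5235] [0.3331 0.345 ]
ptr 126 390.2 126.9 0.5243 [0.5233 0.5266] [0.3324 0.349 ]
```

```bash
python3 -c "
import cv2
a=cv2.imread('pics/m.png');cv2.imwrite('pics/m2.png',cv2.resize(a[75:150,340:440],None,fx=8,fy=8,interpolation=cv2.INTER_NEAREST))"
```

```text
(no output)
```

View pics/m2.png

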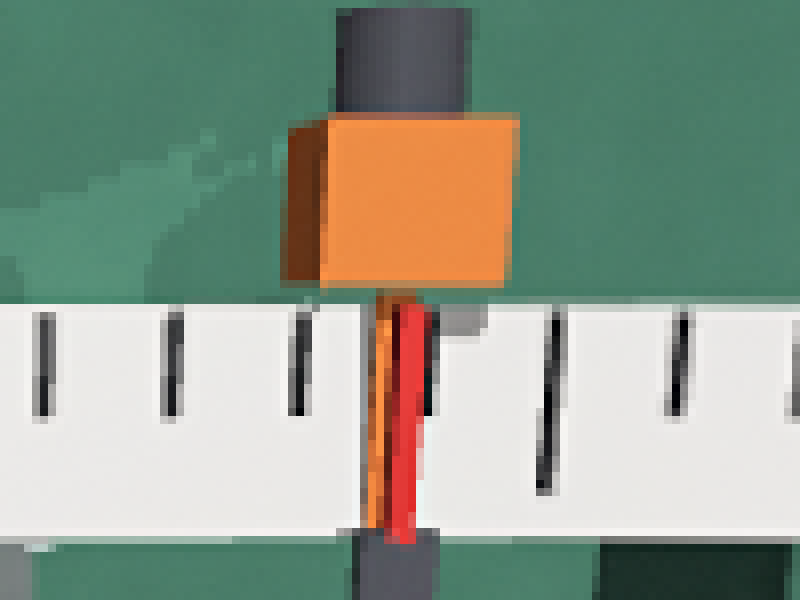

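The pointer at (407,420) now stands over the orange line, centre about (391,420). Most of the offset is parallax from the raised pointer, leaving about 0.3 mm. I give a last nudge and check that the hold is steady.

Call:
carry_out(
  increments=[
    [[0, -0.001, 0, 0, 0, 0], [0, -0.001, 0, 0, 0, 0], [0, -0.001, 0, 0, 0, 0], [0, -0.001, 0, 0, 0, 0], [0, -0.001, 0, 0, 0, 0]],
  ],
)

```text
clock: 17.55
tcp_pos: [0.4859, 0.2642, 0.2383]
orientation: [0.005, 0.717, 0.697, 0.004]
wrist_force: [19.3, -1.8, -7.7]
finger_gap: 0.0153
grip_force: 108.4
```

```bash
python3 mk.py && python3 - <<'E'
from h import *
c,W=cloud('side');
print([(np.round(d['position'],3).tolist(),round(d['score'],2)) for d in env.find_in('side','key')])
c,W=cloud('top');r=np.hypot(W[...,0]-.4787,W[...,1]+.0425)<.03
k=r&(W[...,2]>.1);print(k.sum(),W[k].max(0) if k.any() else '')
show()
E
```

```text
t 17.55 tcp [0.4859 0.2642 0.2383] q [ 0.355  0.265 -0.049  1.245 -0.005  1.954] F [19.3 -1.8 -7.7] M [-0.33 -3.2   0.15] gap 0.0153 grip 108.4
yaw x 1.5432 z [ 0.013 -0.001 -1.   ]
clip 538 391.4 102.0 0.5237 [0.517  0.5305] [0.3385 0.3626]
line 37 386.7 130.0 0.5227 [0.5222 0.5233] [0.3336 0.3451]
ptr 125 390.1 127.0 0.5241 [0.523  0.5263] [0.3325 0.349 ]
[([0.354, -0.348, 0.066], 0.85), ([0.478, -0.049, 0.106], 0.44), ([0.524, 0.223, 0.145], 0.4)]
33 [ 0.48625089 -0.02693717  0.14412052]
t 17.8 tcp [0.4859 0.2642 0.2383] q [ 0.355  0.265 -0.049  1.245 -0.005  1.954] F [18.4 -1.4 -8. ] M [-0.37 -3.17  0.1 ] gap 0.0153 grip 108.4
yaw x 1.5432 z [ 0.013 -0.001 -1.   ]
```

The hold is steady and within about 0.4 mm of the mark, and the key is still in the barrel. Handing in.

```bash
python3 -c "
from workcell import env
print(env.hand_in())"
```

```text
the job is handed in; nothing more can be done
None
```

The job is handed in (no verdict was returned): the service key is fully home and turned to the service stop, and the gripper is holding the T-handle with the pointer within about 0.4 mm of the orange mark.

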